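# Hang the press plate on the twin pins of the collating stand

## Robot

A 7-joint arm with a two-finger parallel gripper is mounted at the origin on a cart in front of the work surface, level with it; the furniture and walls round the work are solid. World frame = base frame: x ahead of the robot, y to its left, z up, the work surface at z = 0. Lengths are in m, angles in rad, forces in N, time in s.
With the tool pointing down it reaches from about 0.4 to 0.85 m from the base axis. Payload 10.4 kg.
Tool frame: the origin (TCP) lies at the very end of the fingers, on their centre line; the grasp point (between the pads) lies 19 mm behind it (manip.tcp_to_grasp is the z of the grasp point in the tool frame, in m); z points along the fingers, x is the direction in which the jaws open and shut, and the axes are right-handed (so a half turn about z gives the same grasp; the last joint's range is limited). The gripper opens to 85 mm and grips with 20 to 120 N. Pads are 22 mm wide; open, the fingers measure 114 mm over their backs; the gripper's body (76 mm by 85 mm) begins 54 mm behind the grasp point. The pads swing forward as they close: fully open they stand 13 mm farther back than shut.
Start: joints at [-1.236, 0.332, -0.065, 1.46, 0.022, 1.35, -0.088], TCP at [0.219, 0.585, 0.231] pointing down, gripper open.
Joint ranges: [-2.6, 2.6], [-0.5, 2.12], [-1.47, 1.34], [0.16, 2.42], [-1.27, 4.41], [0.06, 2.06], [-2.6, 2.6]. Speed limits (rad/s): [2.22, 2.22, 2.79, 2.79, 3.14, 3.14, 3.14].

## Interface

Orientations are given as a unit quaternion [x, y, z, w].
In Python, from workcell import manip gives the robot as it stands.
- The arm moves only by the tool servo_tool, never from a script. Its argument "moves" is a list of rows, each an object with "travel": the shift along the tool's x, y, z in mm, a list of three; "dr": the turn, a rotation vector about the tool's x, y, z in degrees, a list of three. A call has 1 to 12 rows; each row shifts and turns the commanded pose from where the row before left it, along the tool's axes as they then stand; what a row does not reach is not made up. A row lasts 1/8 s, in which the tool goes at most 62.5 mm and 10.7 degrees, less where a joint would pass 70% of its speed; a pose out of reach is approached as far as the arm can. A call is refused whole if a number of a shift passes 62.5 or a number of a turn 10.7, either way. A call with a gripper value outside its range is refused whole. "claw" is the closure, from 0 (fully open) to 1 (shut), set as the call begins (left out, the last holds). The fingers move at their own pace and stop on an object; "squeeze" is the grip in N (left out, the last holds). Time passes only in rows, so rows that do not move let the fingers close. It gives the time, the measured TCP pose, the force and the opening at its end, in the units of the state.
- manip.get_obs(): the state, without advancing time (a new reading comes with each control period).
- manip.camera(name): name is "side" or "top"; returns the picture (480x640x3 uint8, blue, green, red); there is no depth.
- manip.calibration(name): a dict with "intrinsics" (3x3 intrinsics, pixels), "distortion" ([k1, k2, p1, p2, k3] as OpenCV has them; the pictures are not rectified), "view" (4x4, takes a point from world to camera coordinates). Camera axes: x right, y down, z forward; pixel columns grow to the right and rows downward; lengths in m; the calibration is good to about 2 mm. A picture is of the moment at which its call begins. calibration takes no time and is no camera call.
- manip.hand_in(): hands the job in, once; it reports no verdict.
The state is a dict: "clock": time; "joint_pos": joint angles; "joint_velocities": joint speeds; "tau": joint torques, N m; "position": TCP position; "ee_rot": TCP orientation; "ft_force": force on the tool from outside, world axes, zero at the start; "torque": the same for the moment, N m; "grip_width": opening from 0.0 (shut) to 1.0 (fully open).
Only numpy, scipy, OpenCV 4.12 (cv2) and the standard library are available. Lean on these libraries where they do the work, as an engineer would, in place of code of your own. Each camera call takes 0.05 s, during which the arm holds its last target. There are 200 camera calls.

## Task

Take the blue press plate by its black grip bar and hang it on the sloping grey collating stand, with the holed edge at the top of the slope: tilt the plate to match the slope, line up both holes over the tips of both pins, then lower it squarely over them until it lies flat on the slope, and let go. Leave the stamp, the box of staples and the glue stick where they are.

Things in the scene. Friction and masses are not known exactly. Their poses are not given: they have to be found in the camera images.
- plate_grip (a point): Grasp centre of the loose blue press plate: middle of its black grip bar, 28 mm above the plate's underside. The bar is 14 mm thick along the plate's x, 60 mm long along its y, over the plate's centre (also its centre of mass), and rises from 6 to 44 mm above the underside. Axes: x towards the edge with the two holes, y along that edge, z up out of the upper face.
- hole_left (a point): Centre of the plate's hole at its +y end, at the plate's underside: 33 mm along x, 45 mm along y and 28 mm below the grip point, in the plate's axes (same axes as the grip point). Hole diameter 12.5 mm.
- hole_right (a point): Centre of the plate's other hole, at its -y end (x +33, y -45, z -28 mm from the grip point), at the underside. Diameter 12.5 mm.
- plate: The blue steel press plate, 90 (x) x 130 (y) x 6 mm, about 0.2 kg, starting flat on the counter, bar up. Origin at the centre of its underside, 28 mm below the grip point; same axes. Two round through holes of 12.5 mm at x +33 mm, y +45 and -45 mm.
- stand_face: Sloping face of the fixed grey sheet-steel stand, rising away from the robot at 30 degrees; 130 mm up the slope, 150 mm wide. Origin mid-surface, 45 mm above the counter (edges about 12 and 78 mm); x up the slope, y level to the left as the robot sees it, z square out, along the pins. When hung, the plate's origin and axes agree with these, within the holes' play of 2 mm.
- pin_left_foot (a point): Foot of the left brass-coloured pin on the slope, at x +33, y +45 mm in the face's axes. The pin is 8 mm in diameter and stands 24.5 mm square out of the slope: 14 mm cylindrical, then tapering to a 3 mm tip. It takes the plate's +y hole. Same axes as the face.
- pin_right_foot (a point): Foot of the right pin, the same, at x +33, y -45 mm in the face's axes; it takes the plate's -y hole.
- pin_left_tip (a point): Tip of the left pin, 24.5 mm out from its foot along the face's z.
- pin_right_tip (a point): Tip of the right pin, 24.5 mm out from its foot along the face's z.
- stamp: Bystander: wooden rubber stamp standing on its face, 28 x 58 x 73 mm; origin at its underside. It, the staple box and the glue stick may change places.
- staples: Bystander: small cardboard box of staples, 41 x 74 x 27 mm; origin at its underside.
- glue: Bystander: glue stick with a dark cap lying on its side, 28 x 95 x 28 mm; origin at its underside.

How it is judged:
By the outcome, as a careful person would: the job done as asked, in the order asked, and still so for the second after the job is handed in, with the robot touching nothing.
It also fails if it takes over 43 s, if anything falls off the work surface, if the arm or the gripper's body presses on something with over 40 N, if the wrist force passes 120 N, or if a joint passes its speed limit or range.

## Working session

There is one attempt and no reset: what is moved stays moved. The work goes in short steps, Python scripts to look and compute and a tool call to move; the robot and the scene stay as the last step left them, time stands still between calls to the robot, and variables do not carry over. Pictures are saved under pics/ and viewed, on a budget of 10 in all, crops included, one or two more only if the job needs it, and the job is handed in when it is done.

Besides the shell and the picture viewer there is one more tool, called after ">>>" in YAML: its name, and indented under it one key for each argument. servo_tool: Moves the arm, as the interface text tells. Its arguments: {"type":"object","properties":{"moves":{"type":"array","items":{"type":"object","properties":{"travel":{"type":"array","items":{"type":"number"}},"dr":{"type":"array","items":{"type":"number"}}}}},"claw":{"type":"number"},"squeeze":{"type":"number"}},"required":["moves"]}

```bash
mkdir -p pics; ls; python3 - <<'E'
from workcell import manip
import cv2, numpy as np
for n in("top","side"):
    im=manip.camera(n); cv2.imwrite(f"pics/{n}0.png",im)
    c=manip.calibration(n); print(n,c["intrinsics"],c["distortion"],np.round(c["view"],4).tolist())
print(manip.get_obs(), manip.tcp_to_grasp)
E
```

```text
pics
top [[494.43474922   0.         318.18015483]
 [  0.         494.43474922 238.95002903]
 [  0.           0.           1.        ]] [-0.00716763  0.          0.          0.          0.        ] [[0.0007, -1.0, 0.006, 0.0007], [-0.9969, -0.0012, -0.0781, 0.5191], [0.0781, -0.006, -0.9969, 1.2933], [0.0, 0.0, 0.0, 1.0]]
side [[445.21210118   0.         327.6962868 ]
 [  0.         445.21210118 235.61104663]
 [  0.           0.           1.        ]] [0.0146847 0.        0.        0.        0.       ] [[-0.996, -0.0889, -0.0103, 0.5426], [-0.0464, 0.6108, -0.7905, 0.0892], [0.0766, -0.7868, -0.6124, 0.9549], [0.0, 0.0, 0.0, 1.0]]
{'clock': 0.1, 'joint_pos': array([-1.23559943,  0.33278319, -0.06468394,  1.46079427,  0.02158607,
        1.34989685, -0.08852481]), 'joint_velocities': array([ 8.73782224e-04, -9.95823030e-04,  1.14993897e-03, -1.71674594e-03,
        2.68550300e-04, -9.27073027e-05, -1.66627423e-03]), 'tau': array([ 1.41940545e-03, -6.26744843e+01,  4.91248292e-02, -3.92419517e+01,
        1.62455620e-02,  7.20292039e-03, -6.85573411e-06]), 'position': array([0.21878076, 0.58513004, 0.23064147]), 'ee_rot': array([ 8.21655219e-01,  5.69984516e-01, -4.74976347e-04,  3.55925345e-04]), 'ft_force': array([ 0.36027837,  0.09581187, -0.70319848]), 'torque': array([ 0.01842924, -0.05850609, -0.00382179]), 'grip_width': 0.998070788204285} -0.0187
```

View pics/top0.png

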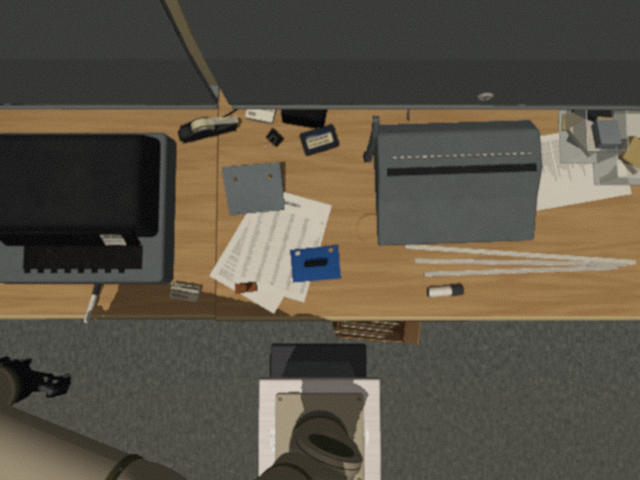

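View pics/side0.png

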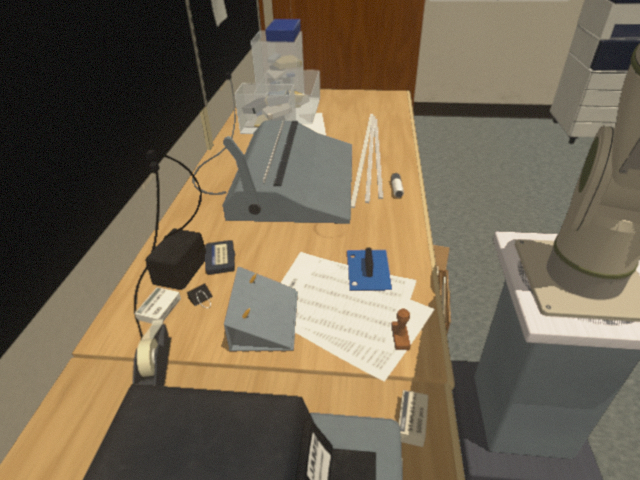

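The top view shows the plate at about (316,263), with its holed edge away from the robot, and the stand at (254,188) with pins near (236,180) and (269,177). The side view shows the stand at (262,312), its pins at (252,278) and (247,313), and the plate at (368,270). I'll enlarge these next.

```bash
cat > h.py <<'E'
import cv2, numpy as np
from workcell import manip
from scipy.spatial.transform import Rotation as R
def ray(n,uv):
    c=manip.calibration(n); V=np.array(c["view"])
    p=cv2.undistortPoints(np.array([[uv]],float),np.array(c["intrinsics"]),np.array(c["distortion"]))[0,0]
    d=V[:3,:3].T@np.array([*p,1]); return -V[:3,:3].T@V[:3,3], d/np.linalg.norm(d)
def onz(n,uv,z):
    o,d=ray(n,uv); return o+d*(z-o[2])/d[2]
def tri(a,b):
    o1,d1=ray("top",a);o2,d2=ray("side",b)
    s=np.linalg.lstsq(np.c_[d1,-d2],o2-o1,rcond=None)[0]
    p,q=o1+s[0]*d1,o2+s[1]*d2; return (p+q)/2,np.linalg.norm(p-q)
def proj(n,P):
    c=manip.calibration(n);V=np.array(c["view"])
    return cv2.projectPoints(np.array(P,float).reshape(-1,1,3),cv2.Rodrigues(V[:3,:3])[0],V[:3,3],np.array(c["intrinsics"]),np.array(c["distortion"]))[0][:,0]
def crop(im,x,y,w,h,s): return cv2.resize(im[y:y+h,x:x+w],None,fx=s,fy=s,interpolation=cv2.INTER_CUBIC)
E
python3 - <<'E'
from h import *
t=cv2.imread("pics/top0.png");s=cv2.imread("pics/side0.png")
A=np.hstack([crop(t,215,155,80,65,5),crop(t,280,235,80,65,5)])
B=np.hstack([crop(s,220,262,80,50,5)[:250],crop(s,335,240,80,50,5)])
B=np.hstack([crop(s,220,260,80,55,5),crop(s,335,240,80,55,5)])
cv2.imwrite("pics/crops.png",np.vstack([A,B]))
for n,im in(("top",t),("side",s)):
    hsv=cv2.cvtColor(im,cv2.COLOR_BGR2HSV)
    x0,y0,w,h=(280,235,80,60) if n=="top" else (335,240,70,60)
    m=cv2.inRange(hsv,(105,120,40),(125,255,255)); mm=np.zeros_like(m);mm[y0:y0+h,x0:x0+w]=m[y0:y0+h,x0:x0+w]
    c,hi=cv2.findContours(mm,cv2.RETR_CCOMP,cv2.CHAIN_APPROX_NONE)
    for k,i in zip(c,hi[0]):
        if len(k)>4: print(n,"hole" if i[3]>=0 else "out",cv2.contourArea(k),k.mean(0).round(1),np.round(cv2.minAreaRect(k),1) if 0 else cv2.minAreaRect(k))
    x0,y0,w,h=(215,155,80,65) if n=="top" else (220,260,60,60)
    m=cv2.inRange(hsv,(10,80,40),(30,255,255))
    n_,l,st,ce=cv2.connectedComponentsWithStats(m[y0:y0+h,x0:x0+w])
    for a,b in zip(st,ce):
        if a[4]<100: print(n,"brass",a,b+[x0,y0])
E
```

```text
top out 1295.5 [[315.4 262. ]] ((315.0409851074219, 263.4508056640625), (31.868581771850586, 46.35429763793945), 84.80557250976562)
top hole 124.0 [[315.  262.6]] ((315.0146789550781, 262.691162109375), (6.749292373657227, 22.318683624267578), 85.60128784179688)
top brass [53 19  3  5 11] [269. 176.]
top brass [18 22  3  4 10] [234.  178.8]
side out 1075.5 [[367.1 270.5]] ((369.0, 270.0), (38.0, 42.0), 90.0)
side hole 26.0 [[352.1 256.2]] ((352.0, 256.0), (5.656853675842285, 5.656853675842285), 45.0)
side brass [22 48  8 10 44] [245.68181818 313.18181818]
```

View pics/crops.png

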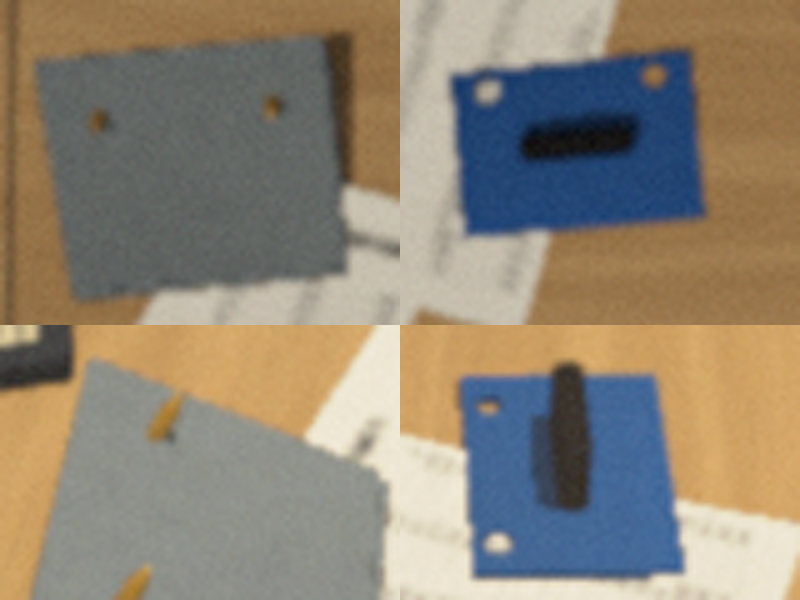

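The crops show the hole and pin positions clearly. I'll refine them and fit the planar poses.

```bash
cat > m.py <<'E'
from h import *
def quad(mask):
    c=max(cv2.findContours(mask,cv2.RETR_EXTERNAL,cv2.CHAIN_APPROX_NONE)[0],key=cv2.contourArea)
    h=cv2.convexHull(c); e=.02
    while len(q:=cv2.approxPolyDP(h,e*cv2.arcLength(h,True),True))>4: e+=.01
    q=q[:,0].astype(float); P=c[:,0].astype(float); L=[]
    for i in range(4):
        a,b=q[i],q[(i+1)%4]; d=(b-a)/np.linalg.norm(b-a); t=(P-a)@d; n=abs((P-a)@[-d[1],d[0]])
        s=P[(n<2.5)&(t>4)&(t<np.linalg.norm(b-a)-4)]
        v=cv2.fitLine(s.astype(np.float32),cv2.DIST_HUBER,0,.01,.01).ravel(); nn=np.array([-v[1],v[0]])
        # push outward half a pixel
        if nn@(P.mean(0)-v[2:])>0: nn=-nn
        L.append((nn,nn@v[2:]+.5))
    return np.array([np.linalg.solve([L[i-1][0],L[i][0]],[L[i-1][1],L[i][1]]) for i in range(4)])
def fit(A,B): # 2D rigid A->B
    a,b=A-A.mean(0),B-B.mean(0); H=a.T@b; th=np.arctan2(H[0,1]-H[1,0],H[0,0]+H[1,1])
    r=np.array([[np.cos(th),-np.sin(th)],[np.sin(th),np.cos(th)]]); t=B.mean(0)-r@A.mean(0)
    return t,th,B-(A@r.T+t)
E
python3 - <<'E'
from m import *
np.set_printoptions(precision=4,suppress=True)
c30,s30=np.cos(np.pi/6),.5
t=cv2.imread("pics/top0.png");s=cv2.imread("pics/side0.png")
hd={"top":[(297.2,253.0),(330.4,249.8)],"side":[(354,283.2),(352.2,255.8)]}
for n,im in(("top",t),("side",s)):
    hsv=cv2.cvtColor(im,cv2.COLOR_BGR2HSV)
    H=np.array([onz(n,p,.006 if n=="top" else .005)[:2] for p in hd[n]])
    print(n,"holes fit",fit(np.array([[.033,.045],[.033,-.045]]),H))
    if n=="top":
        m=cv2.inRange(hsv,(105,120,40),(125,255,255));m[:235]=0;m[300:]=0
        q=quad(m); W=np.array([onz(n,p,.006)[:2] for p in q]); print(q,W)
        ce=W.mean(0);M=[]
        for w in W: M.append([.045*np.sign(w[0]-ce[0]),.065*np.sign(w[1]-ce[1])])
        print("plate",fit(np.array(M),W))
        m=cv2.inRange(hsv,(85,0,70),(120,110,150)); z=np.zeros_like(m); z[155:220,216:293]=m[155:220,216:293]
        z=cv2.morphologyEx(cv2.morphologyEx(z,cv2.MORPH_OPEN,np.ones((3,3))),cv2.MORPH_CLOSE,np.ones((5,5)))
        q=quad(z); print(q); W=[];M=[]
        for p in q:
            up=p[1]<q[:,1].mean(); lf=p[0]<q[:,0].mean()
            W.append(onz(n,p,.0775 if up else .0125)[:2]); M.append([(.065*c30)*(1 if up else -1),.075*(1 if lf else -1)])
        print("stand",fit(np.array(M),np.array(W)),W)
# pin tips by triangulation
for nm,a,b in(("L",(234,181.0),(250,308.0)),("R",(269,178.0),(256,273.6))): print(nm,tri(a,b))
# brass blobs local
for n,im,boxes in(("top",t,[(228,172,12,14),(263,169,12,14)]),("side",s,[(238,304,16,18),(246,270,14,16)])):
    hsv=cv2.cvtColor(im,cv2.COLOR_BGR2HSV)
    for x,y,w,h in boxes:
        r=hsv[y:y+h,x:x+w].astype(int); m=(r[...,1]>75)&(r[...,0]<35); v,u=np.nonzero(m); print(n,u.size,u.mean()+x,v.mean()+y,"min",u.min()+x,v.min()+y,"max",u.max()+x,v.max()+y)
E
```

```text
top holes fit (array([0.4539, 0.0096]), np.float64(0.09722983614152052), array([[ 0.    , -0.0003],
       [-0.    ,  0.0003]]))
[[336.8926 245.4549]
 [339.3746 277.3392]
 [292.9757 281.0518]
 [291.0329 250.7994]] [[ 0.5028 -0.0491]
 [ 0.4175 -0.0556]
 [ 0.4075  0.0683]
 [ 0.4883  0.0738]]
plate (array([0.454 , 0.0093]), np.float64(0.09033903580761876), array([[-0.0019,  0.0022],
       [ 0.0024,  0.0039],
       [ 0.0042, -0.0018],
       [-0.0047, -0.0043]]))Traceback (most recent call last):
  File "<stdin>", line 18, in <module>
  File "m.py", line 3, in quad
    c=max(cv2.findContours(mask,cv2.RETR_EXTERNAL,cv2.CHAIN_APPROX_NONE)[0],key=cv2.contourArea)
ValueError: max() iterable argument is empty
```

```bash
python3 - <<'E'
from m import *
np.set_printoptions(precision=4,suppress=True)
c30=np.cos(np.pi/6)
t=cv2.imread("pics/top0.png");s=cv2.imread("pics/side0.png")
print(fit(np.array([[.033,.045],[.033,-.045]]),np.array([onz("side",p,.004)[:2] for p in [(354,283.2),(352.2,255.8)]]))[:2])
# eyeballed crop corners
q=np.array([(38,60),(325,36),(345,272),(75,298)])/5-.4+[215,155]
hsv=cv2.cvtColor(t,cv2.COLOR_BGR2HSV); print(hsv[190,255],hsv[200,250],t[190,255],hsv[160,250])
b=t.astype(int); m=((b[...,0]-b[...,2])>-8).astype(np.uint8)*255; m[b.sum(2)>400]=0
z=np.zeros_like(m); z[158:216,219:287]=m[158:216,219:287]; z=cv2.morphologyEx(cv2.morphologyEx(z,cv2.MORPH_CLOSE,np.ones((5,5))),cv2.MORPH_OPEN,np.ones((5,5)))
for q in (q,quad(z)):
    W=[];M=[]
    for p in q:
        up=p[1]<q[:,1].mean(); lf=p[0]<q[:,0].mean()
        W.append(onz("top",p,.0775 if up else .0125)[:2]); M.append([(.065*c30)*(1 if up else -1),.075*(1 if lf else -1)])
    print(q.tolist(),"stand",fit(np.array(M),np.array(W)))
for nm,a,c in(("L",(234,181.0),(250,308.0)),("R",(269,178.0),(256,273.6))): print(nm,tri(a,c))
for n,im,boxes in(("top",t,[(228,172,12,14),(263,169,12,14)]),("side",s,[(238,304,16,18),(246,270,14,16)])):
    hsv=cv2.cvtColor(im,cv2.COLOR_BGR2HSV)
    for x,y,w,h in boxes:
        r=hsv[y:y+h,x:x+w].astype(int); m=(r[...,1]>75)&(r[...,0]<35); v,u=np.nonzero(m); print(n,u.size,u.mean()+x,v.mean()+y,"min",u.min()+x,v.min()+y,"max",u.max()+x,v.max()+y)
E
```

```text
(array([0.4546, 0.0132]), np.float64(0.08804016209237926))
[ 81  17 104] [83 11 97] [102 104  97] [ 16 134 146]
[[222.2, 166.6], [279.6, 161.8], [283.6, 209.0], [229.6, 214.2]] stand (array([0.6502, 0.1704]), np.float64(0.08473865020117823), array([[ 0.0009, -0.0018],
       [ 0.001 ,  0.0004],
       [-0.0001,  0.0031],
       [-0.0017, -0.0017]]))
[[280.0985107421875, 162.22900390625], [284.02423095703125, 209.4042205810547], [229.95391845703125, 213.69366455078125], [222.22714233398438, 167.4927978515625]] stand (array([0.6494, 0.1696]), np.float64(0.08339372184871503), array([[ 0.0007,  0.0001],
       [-0.0003,  0.0027],
       [ 0.0004, -0.0019],
       [-0.0008, -0.0009]]))
L (array([0.6625, 0.2169, 0.0801]), np.float64(0.0006208494577658749))
R (array([0.671 , 0.1276, 0.0796]), np.float64(0.0002464251977945699))
top 11 234.0909090909091 178.63636363636363 min 233 177 max 235 180
top 12 268.9166666666667 175.83333333333334 min 268 174 max 270 178
side 46 245.69565217391303 313.17391304347825 min 242 308 max 249 318
side 69 253.94202898550725 275.0144927536232 min 249 270 max 259 282
```

Pin tips triangulated from both views match the stand pose fitted from its corners to within 2–3 mm:
- **Plate:** (0.454, 0.010), yaw 5.4°
- **Stand face:** (0.650, 0.1705), yaw 5.0°

Next I'll plan the approach.

```bash
cat > plan.py <<'E'
from h import *
from scipy.spatial.transform import Slerp
T=-manip.tcp_to_grasp
def pose(origin,yaw,tilt,up):  # plate origin pose -> TCP pos, tool rotation, grasp 28 mm up + 'up' along normal
    P=R.from_euler("z",yaw)*R.from_euler("y",-tilt); n=P.apply([0,0,1])
    Rt=P*R.from_euler("x",np.pi)
    return np.array(origin)+n*(.028+up-T),Rt
def plan(p,Rt,n,r=(1.,.5),st=None):
    o=manip.get_obs(); p0,R0=(o["position"],R.from_quat(o["ee_rot"])) if st is None else st
    sl=Slerp([0,1],R.concatenate([R0,Rt])); c,C=p0.copy(),R0
    for i in range(1,n+1):
        tv=C.inv().apply(p0+(p-p0)*i/n-c)*1e3; tv=np.round(tv/r[0])*r[0]
        dr=(C.inv()*sl(i/n)).as_rotvec(degrees=True); dr=np.round(dr/r[1])*r[1]
        print('{"travel":%s,"dr":%s},'%([float(round(x,2))+0 for x in tv],[float(round(x,2))+0 for x in dr]))
        c=c+C.apply(tv/1e3); C=C*R.from_rotvec(dr,degrees=True)
    print("left mm",np.round((p-c)*1e3,2),"deg",np.round((C.inv()*Rt).as_rotvec(degrees=True),2))
    return c,C
E
python3 - <<'E'
from plan import *
p,Rt=pose([.454,.010,0],.094,0,.10); print(p); s=plan(p,Rt,14); 
E
```

```text
[0.454  0.01   0.1093]
{"travel":[-33.0, 30.0, 9.0],"dr":[0.0, 0.0, 4.5]},
{"travel":[-30.0, 33.0, 8.0],"dr":[0.0, 0.0, 4.5]},
{"travel":[-27.0, 35.0, 9.0],"dr":[0.0, 0.0, 4.5]},
{"travel":[-25.0, 36.0, 9.0],"dr":[0.0, 0.0, 5.0]},
{"travel":[-21.0, 39.0, 9.0],"dr":[0.0, 0.0, 4.5]},
{"travel":[-18.0, 41.0, 8.0],"dr":[0.0, 0.0, 4.5]},
{"travel":[-15.0, 42.0, 9.0],"dr":[0.0, 0.0, 4.5]},
{"travel":[-12.0, 42.0, 9.0],"dr":[0.0, 0.0, 4.5]},
{"travel":[-8.0, 44.0, 8.0],"dr":[0.0, 0.0, 4.5]},
{"travel":[-5.0, 44.0, 9.0],"dr":[0.0, 0.0, 5.0]},
{"travel":[-1.0, 45.0, 9.0],"dr":[0.0, 0.0, 4.5]},
{"travel":[2.0, 44.0, 8.0],"dr":[0.0, 0.0, 4.5]},
{"travel":[6.0, 44.0, 9.0],"dr":[0.0, 0.0, 4.5]},
{"travel":[10.0, 43.0, 9.0],"dr":[0.0, 0.0, 4.5]},
left mm [-0.21 -0.19  0.1 ] deg [0.06 0.03 0.11]
```

>>> servo_tool:
  moves:
    - {"travel": [-33,30,0],"dr": [0,0,4.5]}
    - {"travel": [-30,33,0],"dr": [0,0,4.5]}
    - {"travel": [-27,35,0],"dr": [0,0,4.5]}
    - {"travel": [-25,36,0],"dr": [0,0,5]}
    - {"travel": [-21,39,0],"dr": [0,0,4.5]}
    - {"travel": [-18,41,0],"dr": [0,0,4.5]}
    - {"travel": [-15,42,0],"dr": [0,0,4.5]}
    - {"travel": [-12,42,0],"dr": [0,0,4.5]}
    - {"travel": [-8,44,0],"dr": [0,0,4.5]}
    - {"travel": [-5,44,9],"dr": [0,0,5]}
    - {"travel": [-1,45,9],"dr": [0,0,4.5]}
    - {"travel": [2,44,20],"dr": [0,0,4.5]}
  claw: 0

```text
clock: 1.6
position: [0.4209, 0.091, 0.1934]
ee_rot: [0.992, 0.125, 0.001, -0.0]
ft_force: [0.1, 0.2, -0.9]
grip_width: 1.002
```

>>> servo_tool:
  moves:
    - {"travel": [6,44,40],"dr": [0,0,4.5]}
    - {"travel": [10,43,20],"dr": [0,0,4.5]}
    - {"travel": [0,0,0],"dr": [0,0,0]}
    - {"travel": [0,0,0],"dr": [0,0,0]}

```text
clock: 2.1
position: [0.4542, 0.0111, 0.1333]
ee_rot: [0.999, 0.048, -0.0, -0.0]
ft_force: [-0.3, 0.3, 0.8]
grip_width: 1.001
```

```bash
python3 - <<'E'
from plan import *
o=manip.get_obs(); print(o["clock"],o["position"],R.from_quat(o["ee_rot"]).as_matrix().round(4),o["joint_pos"].round(2))
p,Rt=pose([.454,.010,0],.094,0,.001); print(p); s=plan(p,Rt,6,(.5,.1)); 
E
```

```text
2.1 [0.45417313 0.01112375 0.13328469] [[ 9.953e-01  9.650e-02 -5.000e-04]
 [ 9.650e-02 -9.953e-01  2.000e-04]
 [-4.000e-04 -2.000e-04 -1.000e+00]] [-0.64  0.02  0.53  2.04 -0.01  1.08 -0.01]
[0.454  0.01   0.0103]
{"travel":[0.0, 0.0, 20.5],"dr":[0.0, 0.0, 0.0]},
{"travel":[0.0, 0.5, 20.5],"dr":[0.0, 0.0, 0.1]},
{"travel":[0.0, 0.0, 20.5],"dr":[0.0, 0.0, 0.0]},
{"travel":[0.0, 0.5, 20.5],"dr":[0.0, 0.0, 0.0]},
{"travel":[0.0, 0.0, 20.5],"dr":[0.0, 0.0, 0.0]},
{"travel":[0.0, 0.0, 20.5],"dr":[0.0, 0.0, 0.1]},
left mm [-0.21 -0.15  0.02] deg [-0.01  0.03 -0.05]
```

>>> servo_tool:
  moves:
    - {"travel": [0,0.5,30],"dr": [0,0,0.1]}
    - {"travel": [0,0,30],"dr": [0,0,0]}
    - {"travel": [0,0,25],"dr": [0,0,0]}
    - {"travel": [0,0,20],"dr": [0,0,0]}
    - {"travel": [0,0,12],"dr": [0,0,0]}
    - {"travel": [0,0,6],"dr": [0,0,0]}
    - {"travel": [0,0,0],"dr": [0,0,0]}

```text
clock: 2.98
position: [0.4546, 0.0105, 0.0105]
ee_rot: [0.999, 0.047, 0.0, -0.0]
ft_force: [0.3, -0.1, 0.0]
grip_width: 0.999
```

>>> servo_tool:
  moves:
    - {"travel": [0,0,0]}
    - {"travel": [0,0,0]}
    - {"travel": [0,0,0]}
    - {"travel": [0,0,0]}
    - {"travel": [0,0,0]}
    - {"travel": [0,0,0]}
    - {"travel": [0,0,0]}
    - {"travel": [0,0,0]}
  claw: 1
  squeeze: 80

```text
$.moves[0]: bad value
```

```bash
python3 - <<'E'
from plan import *
o=manip.get_obs(); print(o["clock"],o["position"],o["joint_velocities"].round(3),o["ft_force"],o["grip_width"])
t,s=manip.camera("top"),manip.camera("side")
cv2.imwrite("pics/g.png",np.hstack([crop(t,270,225,80,65,5),crop(s,335,225,80,65,5)]))
E
```

```text
2.975 [0.4545571  0.01049137 0.01050858] [-0.    -0.01   0.007 -0.008  0.006  0.007 -0.005] [ 0.27817686 -0.05102898  0.0207031 ] 0.9994402143311429
```

View pics/g.png

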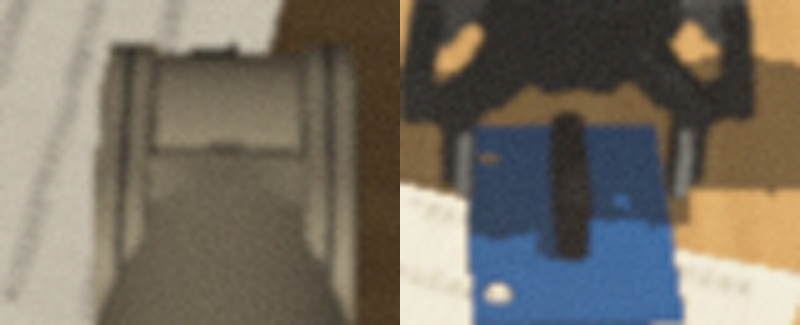

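The jaws straddle the bar. The closing call was refused because its rows had no "dr". I'll resend it.

>>> servo_tool:
  moves:
    - {"travel": [0,0,0],"dr": [0,0,0]}
    - {"travel": [0,0,0],"dr": [0,0,0]}
    - {"travel": [0,0,0],"dr": [0,0,0]}
    - {"travel": [0,0,0],"dr": [0,0,0]}
    - {"travel": [0,0,0],"dr": [0,0,0]}
    - {"travel": [0,0,0],"dr": [0,0,0]}
    - {"travel": [0,0,0],"dr": [0,0,0]}
    - {"travel": [0,0,0],"dr": [0,0,0]}
  claw: 1
  squeeze: 80

```text
clock: 4.08
position: [0.4546, 0.0102, 0.0105]
ee_rot: [0.999, 0.047, 0.0, -0.0]
ft_force: [-1.4, 0.5, 5.0]
grip_width: 0.153
```

>>> servo_tool:
  moves:
    - {"travel": [0,0,-10],"dr": [0,0,0]}
    - {"travel": [0,0,-25],"dr": [0,0,0]}
    - {"travel": [0,0,-35],"dr": [0,0,0]}
    - {"travel": [0,0,-40],"dr": [0,0,0]}
    - {"travel": [0,0,-40],"dr": [0,0,0]}
    - {"travel": [0,0,-30],"dr": [0,0,0]}
    - {"travel": [0,0,0],"dr": [0,0,0]}
    - {"travel": [0,0,0],"dr": [0,0,0]}

```text
clock: 5.08
position: [0.4538, 0.01, 0.1896]
ee_rot: [0.999, 0.047, -0.001, 0.0]
ft_force: [0.9, 0.8, -2.7]
grip_width: 0.151
```

```bash
python3 - <<'E'
from plan import *
o=manip.get_obs(); print(o["clock"],o["position"],o["ft_force"],o["grip_width"],R.from_quat(o["ee_rot"]).as_matrix().round(4))
p,Rt=pose([.650,.1705,.045],.087,np.pi/6,.07); print(p); plan(p,Rt,12)
E
```

```text
5.075 [0.45382997 0.01003806 0.18956185] [ 0.87934344  0.83595437 -2.71334149] 0.1509665091863523 [[ 9.956e-01  9.400e-02 -1.000e-03]
 [ 9.400e-02 -9.956e-01 -1.000e-04]
 [-1.000e-03 -0.000e+00 -1.000e+00]]
[0.61049996 0.1670548  0.11367581]
{"travel":[14.0, -12.0, 6.0],"dr":[0.0, 2.5, 0.0]},
{"travel":[14.0, -12.0, 7.0],"dr":[0.0, 2.5, 0.0]},
{"travel":[14.0, -11.0, 8.0],"dr":[0.0, 2.5, 0.0]},
{"travel":[13.0, -12.0, 8.0],"dr":[0.0, 2.5, 0.0]},
{"travel":[13.0, -12.0, 9.0],"dr":[0.0, 2.5, 0.0]},
{"travel":[13.0, -12.0, 9.0],"dr":[0.0, 2.5, 0.0]},
{"travel":[12.0, -12.0, 10.0],"dr":[0.0, 2.5, 0.0]},
{"travel":[11.0, -11.0, 10.0],"dr":[0.0, 2.5, 0.5]},
{"travel":[12.0, -12.0, 11.0],"dr":[0.0, 2.5, 0.0]},
{"travel":[10.0, -12.0, 11.0],"dr":[0.0, 2.5, 0.0]},
{"travel":[10.0, -12.0, 12.0],"dr":[0.0, 2.5, 0.0]},
{"travel":[10.0, -12.0, 12.0],"dr":[0.0, 2.5, 0.0]},
left mm [-0.16 -0.02  0.12] deg [-0.11  0.06 -0.14]
```

Lifted: the grip width matches the bar and the wrist reads about 2.7 N, close to the plate's weight. Next I'll carry it to 70 mm out along the pins.

>>> servo_tool:
  moves:
    - {"travel": [14,-12,6],"dr": [0,2.5,0]}
    - {"travel": [14,-12,7],"dr": [0,2.5,0]}
    - {"travel": [14,-11,8],"dr": [0,2.5,0]}
    - {"travel": [13,-12,8],"dr": [0,2.5,0]}
    - {"travel": [13,-12,9],"dr": [0,2.5,0]}
    - {"travel": [13,-12,9],"dr": [0,2.5,0]}
    - {"travel": [12,-12,10],"dr": [0,2.5,0]}
    - {"travel": [11,-11,10],"dr": [0,2.5,0.5]}
    - {"travel": [12,-12,11],"dr": [0,2.5,0]}
    - {"travel": [10,-12,11],"dr": [0,2.5,0]}
    - {"travel": [10,-12,12],"dr": [0,2.5,0]}
    - {"travel": [10,-12,12],"dr": [0,2.5,0]}

```text
clock: 6.58
position: [0.6105, 0.167, 0.1123]
ee_rot: [0.965, 0.041, 0.258, -0.012]
ft_force: [0.3, -0.6, -1.5]
grip_width: 0.153
```

>>> servo_tool:
  moves:
    - {"travel": [0,0,0],"dr": [0,0,0]}
    - {"travel": [0,0,0],"dr": [0,0,0]}

```text
clock: 6.82
position: [0.6106, 0.1663, 0.1138]
ee_rot: [0.965, 0.041, 0.257, -0.012]
ft_force: [-0.7, -1.0, -1.7]
grip_width: 0.151
```

```bash
python3 - <<'E'
from plan import *
o=manip.get_obs(); print(o["clock"],o["position"],o["ft_force"],o["joint_pos"].round(2))
Rm=R.from_quat(o["ee_rot"]); p,Rt=pose([.650,.1705,.045],.087,np.pi/6,.07); print("left",(p-o["position"])*1e3,(Rm.inv()*Rt).as_rotvec(degrees=True))
# predicted hole positions (plate gripped centred, grasp at 29 mm above underside)
P=Rm*R.from_euler("x",-np.pi)
for n in("top","side"):
    im=manip.camera(n); cv2.imwrite(f"pics/{n}1.png",im)
    H=o["position"]+P.apply(np.array([[.033,.045,0],[.033,-.045,0],[0,0,0]])-[0,0,.029-T]); print(n,proj(n,H).round(1))
t,s=cv2.imread("pics/top1.png"),cv2.imread("pics/side1.png")
cv2.imwrite("pics/c1.png",np.hstack([crop(t,210,145,100,100,4),crop(s,220,235,100,100,4)]))
E
```

```text
6.825 [0.61064384 0.166255   0.1137769 ] [-0.68515879 -0.97759745 -1.68463541] [-0.83  0.15  0.43  2.07  0.23  0.45 -0.52]
left [-0.1438757   0.79980347 -0.10108577] [-0.04763844  0.12846541 -0.13942202]
top [[232.3 186.7]
 [268.7 183.7]
 [252.2 197.7]]
side [[260.1 290.8]
 [266.1 256.6]
 [279.9 279.6]]
```

View pics/c1.png

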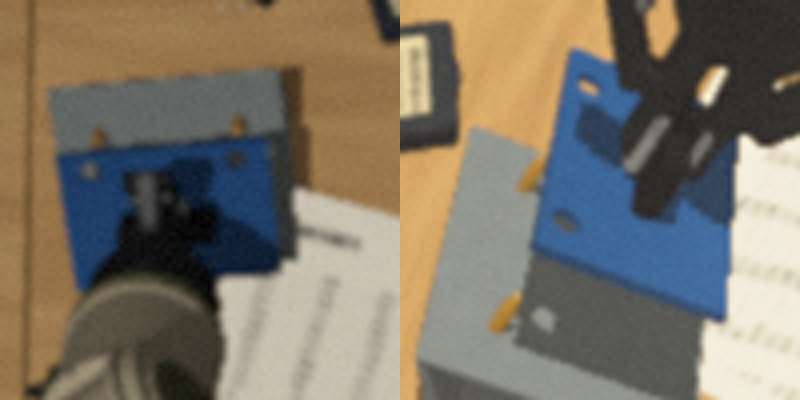

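The measured hole pixels agree with the kinematics to about 1 px: top (231.9,187.4) and (268.6,184.4), side (260.9,289.9) and (266.6,255.9). I'll approach to just above the tips and compare there.

>>> servo_tool:
  moves:
    - {"travel": [0,-0.5,10],"dr": [0,0.1,-0.1]}
    - {"travel": [0,0,12],"dr": [0,0,0]}
    - {"travel": [0,0,10],"dr": [0,0,0]}
    - {"travel": [0,0,6],"dr": [0,0,0]}
    - {"travel": [0,0,0],"dr": [0,0,0]}
    - {"travel": [0,0,0],"dr": [0,0,0]}

```text
clock: 7.68
position: [0.6303, 0.1695, 0.0818]
ee_rot: [0.965, 0.042, 0.259, -0.012]
ft_force: [-0.3, 0.7, -1.5]
grip_width: 0.147
```

```bash
python3 - <<'E'
from plan import *
np.set_printoptions(precision=2,suppress=True)
o=manip.get_obs(); print(o["clock"],o["position"]*1e3,o["ft_force"])
Rm=R.from_quat(o["ee_rot"]); p,Rt=pose([.650,.1705,.045],.088,np.pi/6,.0); print("left tool mm",Rm.inv().apply(p-o["position"])*1e3,(Rm.inv()*Rt).as_rotvec(degrees=True))
P=Rm*R.from_euler("x",-np.pi)
for n in("top","side"):
    im=manip.camera(n); cv2.imwrite(f"pics/{n}2.png",im)
    H=o["position"]+P.apply(np.array([[.033,.045,.006],[.033,-.045,.006]])-[0,0,.029-T]); print(n,proj(n,H))
t,s=cv2.imread("pics/top2.png"),cv2.imread("pics/side2.png")
cv2.imwrite("pics/c2.png",np.hstack([crop(t,220,160,66,80,6),crop(s,230,245,66,80,6)]))
E
```

```text
7.675 [630.31 169.46  81.76] [-0.31  0.72 -1.52]
left tool mm [-1.37  0.75 32.39] [-0.09 -0.11 -0.09]
top [[233.01 182.17]
 [268.54 179.17]]
side [[251.98 302.4 ]
 [258.44 267.88]]
```

View pics/c2.png

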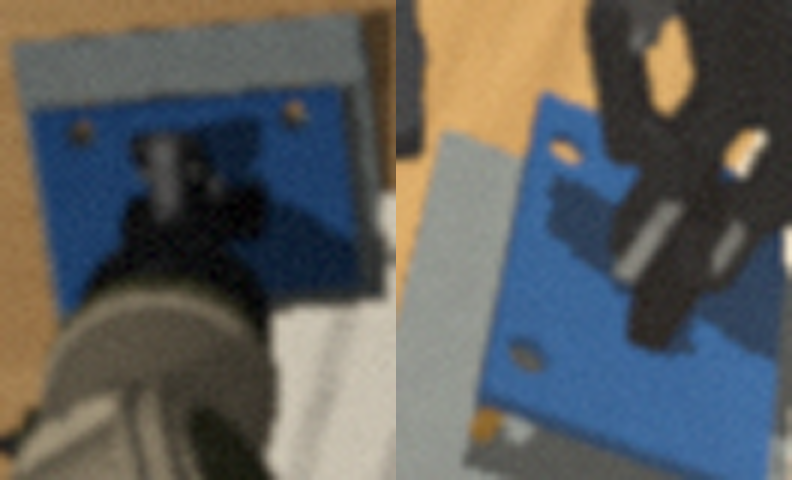

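Brass shows inside both holes in the top view, at about (233,181) and (269,178). I'll re-read the state to separate noise from a real offset.

```bash
python3 - <<'E'
from plan import *
np.set_printoptions(precision=2,suppress=True)
p,Rt=pose([.650,.1705,.045],.088,np.pi/6,.0)
for i in range(5):
    im=manip.camera("top"); o=manip.get_obs(); Rm=R.from_quat(o["ee_rot"])
    print(Rm.inv().apply(p-o["position"])*1e3,(Rm.inv()*Rt).as_rotvec(degrees=True),o["ft_force"])
# brass / hole blobs in top & side, mean of 5 images
t=np.mean([manip.camera("top").astype(float) for _ in range(6)],0).astype(np.uint8)
s=np.mean([manip.camera("side").astype(float) for _ in range(6)],0).astype(np.uint8)
cv2.imwrite("pics/c3.png",np.vstack([np.hstack([crop(t,223,172,20,18,16),crop(t,259,169,20,18,16)]),np.hstack([crop(s,242,295,20,18,16),crop(s,248,261,20,18,16)])]))
E
```

```text
[-1.48  0.87 32.56] [-0.1  -0.13 -0.09] [-0.38 -0.41 -0.97]
[-1.45  0.88 32.53] [-0.11 -0.12 -0.09] [-0.04  0.12 -1.83]
[-1.41  0.89 32.51] [-0.1  -0.12 -0.08] [-0.87 -0.29 -1.54]
[-1.35  0.85 32.47] [-0.1  -0.12 -0.08] [ 0.02 -0.15 -2.11]
[-1.36  0.84 32.43] [-0.1  -0.12 -0.09] [-0.06  0.04 -1.93]
```

View pics/c3.png

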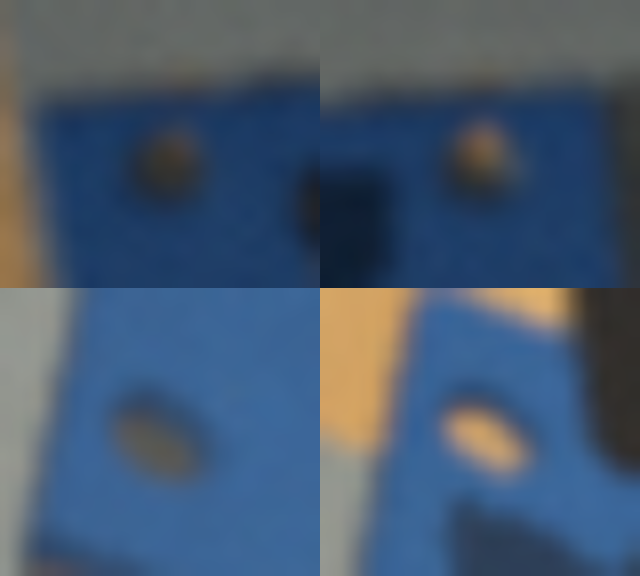

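Both cues agree: the plate needs about -1.4 mm in tool x and +0.85 mm in tool y. I'll correct and lower in steps while watching the force.

>>> servo_tool:
  moves:
    - {"travel": [-1.4,0.8,0],"dr": [-0.1,-0.1,-0.1]}
    - {"travel": [0,0,0],"dr": [0,0,0]}
    - {"travel": [0,0,3],"dr": [0,0,0]}
    - {"travel": [0,0,3],"dr": [0,0,0]}
    - {"travel": [0,0,3],"dr": [0,0,0]}
    - {"travel": [0,0,3],"dr": [0,0,0]}
    - {"travel": [0,0,0],"dr": [0,0,0]}
    - {"travel": [0,0,0],"dr": [0,0,0]}

```text
clock: 9.62
position: [0.6351, 0.169, 0.0705]
ee_rot: [0.965, 0.043, 0.259, -0.011]
ft_force: [0.1, -0.5, -2.4]
grip_width: 0.153
```

```bash
cat > chk.py <<'E'
from plan import *
np.set_printoptions(precision=2,suppress=True)
p,Rt=pose([.650,.1705,.045],.088,np.pi/6,.0)
o=manip.get_obs(); Rm=R.from_quat(o["ee_rot"])
print(o["clock"],Rm.inv().apply(p-o["position"])*1e3,(Rm.inv()*Rt).as_rotvec(degrees=True),"F tool",Rm.inv().apply(o["ft_force"]),"M tool",Rm.inv().apply(o["torque"]))
E
python3 chk.py
```

```text
9.625 [ 0.21 -0.14 20.28] [ 0.02 -0.    0.02] F tool [-1.21  0.46  2.11] M tool [ 0.04 -0.71 -0.  ]
```

>>> servo_tool:
  moves:
    - {"travel": [0,0,3],"dr": [0,0,0]}
    - {"travel": [0,0,3],"dr": [0,0,0]}
    - {"travel": [0,0,3],"dr": [0,0,0]}
    - {"travel": [0,0,3],"dr": [0,0,0]}
    - {"travel": [0,0,0],"dr": [0,0,0]}

```text
clock: 10.25
position: [0.641, 0.1695, 0.0597]
ee_rot: [0.965, 0.043, 0.258, -0.011]
ft_force: [-0.0, 0.1, -1.6]
grip_width: 0.157
```

```bash
python3 chk.py
```

```text
10.25 [ 0.46 -0.19  7.99] [0.03 0.02 0.03] F tool [-0.83 -0.14  1.37] M tool [ 0.   -0.68 -0.01]
```

No contact force, and the pins are through both holes. I'll finish the lowering slowly.

>>> servo_tool:
  moves:
    - {"travel": [0,0,2],"dr": [0,0,0]}
    - {"travel": [0,0,2],"dr": [0,0,0]}
    - {"travel": [0,0,1.5],"dr": [0,0,0]}
    - {"travel": [0,0,0],"dr": [0,0,0]}
    - {"travel": [0,0,0],"dr": [0,0,0]}

```text
clock: 10.88
position: [0.6438, 0.1698, 0.0554]
ee_rot: [0.965, 0.043, 0.259, -0.011]
ft_force: [-0.6, 0.7, -1.5]
grip_width: 0.146
```

```bash
python3 chk.py
```

```text
10.875 [ 0.21 -0.13  2.8 ] [ 0.01 -0.    0.02] F tool [-1.17 -0.72  1.02] M tool [ 0.03 -0.75 -0.  ]
```

>>> servo_tool:
  moves:
    - {"travel": [0,0,0.5],"dr": [0,0,0]}
    - {"travel": [0,0,0.5],"dr": [0,0,0]}
    - {"travel": [0,0,0.5],"dr": [0,0,0]}
    - {"travel": [0,0,0],"dr": [0,0,0]}
    - {"travel": [0,0,0],"dr": [0,0,0]}

```text
clock: 11.5
position: [0.6445, 0.1699, 0.054]
ee_rot: [0.965, 0.043, 0.259, -0.011]
ft_force: [0.9, 0.4, -1.3]
grip_width: 0.152
```

```bash
python3 chk.py
```

```text
11.5 [ 0.26 -0.12  1.26] [0.02 0.   0.02] F tool [ 0.14 -0.33  1.58] M tool [-0.   -0.71  0.  ]
```

>>> servo_tool:
  moves:
    - {"travel": [0,0,0.5],"dr": [0,0,0]}
    - {"travel": [0,0,0.5],"dr": [0,0,0]}
    - {"travel": [0,0,0],"dr": [0,0,0]}
    - {"travel": [0,0,0],"dr": [0,0,0]}

```text
clock: 12.0
position: [0.6449, 0.1699, 0.0535]
ee_rot: [0.965, 0.042, 0.259, -0.011]
ft_force: [-7.3, -1.8, 6.0]
grip_width: 0.154
```

```bash
python3 chk.py
```

```text
12.0 [ 0.22 -0.12  0.62] [0.01 0.01 0.  ] F tool [-3.43  1.15 -8.85] M tool [-0.08 -1.25 -0.04]
```

Contact came at the expected height with about 9 N along the normal. I'll press a touch more, then open.

>>> servo_tool:
  moves:
    - {"travel": [0,0,0.3],"dr": [0,0,0]}
    - {"travel": [0,0,0],"dr": [0,0,0]}

```text
clock: 12.25
position: [0.6449, 0.1699, 0.0534]
ee_rot: [0.965, 0.042, 0.258, -0.011]
ft_force: [-13.0, -2.5, 13.0]
grip_width: 0.153
```

>>> servo_tool:
  moves:
    - {"travel": [0,0,0],"dr": [0,0,0]}
    - {"travel": [0,0,0],"dr": [0,0,0]}
    - {"travel": [0,0,0],"dr": [0,0,0]}
    - {"travel": [0,0,0],"dr": [0,0,0]}
    - {"travel": [0,0,0],"dr": [0,0,0]}
    - {"travel": [0,0,0],"dr": [0,0,0]}
    - {"travel": [0,0,0],"dr": [0,0,0]}
    - {"travel": [0,0,0],"dr": [0,0,0]}
  claw: 0

```text
clock: 13.25
position: [0.6452, 0.1699, 0.0529]
ee_rot: [0.965, 0.043, 0.259, -0.011]
ft_force: [-0.3, 0.1, -0.8]
grip_width: 1.002
```

>>> servo_tool:
  moves:
    - {"travel": [0,0,-5],"dr": [0,0,0]}
    - {"travel": [0,0,-10],"dr": [0,0,0]}
    - {"travel": [0,0,-20],"dr": [0,0,0]}
    - {"travel": [0,0,-30],"dr": [0,0,0]}
    - {"travel": [0,0,-35],"dr": [0,0,0]}
    - {"travel": [0,0,-35],"dr": [0,0,0]}
    - {"travel": [0,0,-25],"dr": [0,0,0]}
    - {"travel": [0,0,0],"dr": [0,0,0]}

```text
clock: 14.25
position: [0.5656, 0.1635, 0.1939]
ee_rot: [0.965, 0.042, 0.26, -0.013]
ft_force: [0.2, -0.3, -0.8]
grip_width: 0.997
```

```bash
python3 - <<'E'
from plan import *
t,s=manip.camera("top"),manip.camera("side"); o=manip.get_obs(); print(o["clock"],o["ft_force"])
P=R.from_euler("z",.088)*R.from_euler("y",-np.pi/6)
H=np.array([.65,.1705,.045])+P.apply([[.045,.065,.006],[.045,-.065,.006],[-.045,-.065,.006],[-.045,.065,.006],[.033,.045,.006],[.033,-.045,.006]])
for n,im in(("top",t),("side",s)):print(n,proj(n,H).round(1).tolist())
cv2.imwrite("pics/c4.png",np.hstack([crop(t,205,150,100,100,4),crop(s,215,255,100,100,4)]))
E
```

```text
14.35 [ 0.45887054  0.31195532 -0.29328244]
top [[226.2, 174.9], [276.6, 170.6], [280.2, 203.1], [231.4, 207.3], [234.6, 178.7], [269.4, 175.7]]
side [[237.6, 319.5], [248.2, 269.2], [289.2, 285.4], [284.2, 336.1], [245.6, 313.2], [252.5, 278.4]]
```

View pics/c4.png

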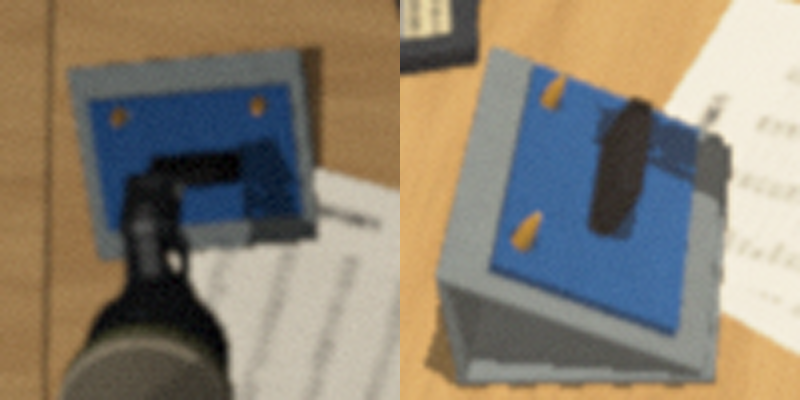

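Both pins come up through their holes in both views. The plate's corners lie within about 2 px of where a flat, hung plate should be, so I'll hand it in.

```bash
python3 -c "
from workcell import manip
print(manip.hand_in())"
```

```text
the job is handed in; nothing more can be done
None
```

The blue press plate is hanging on the sloping stand with both holes over their pins and the holed edge at the top. I handed the job in at about 14.4 s of the 43 s; no verdict is reported.

- **How it went:** I picked the plate up by its grip bar, tilted it 30° to match the slope and stopped about 8 mm short of the pin tips. There I corrected it by about 1.4 mm and 0.8 mm. I then lowered it square to the slope, and it touched down at the expected height.
- **Forces:** The highest wrist reading was about 18 N, from a light final press before I opened the gripper and backed off about 160 mm.
- **Last checks:** The final top and side pictures show both pins standing through their holes and the plate flat on the face. Its corners are within about 2 px of the predicted hung pose, a small sag down the slope that looks to be within the holes' play. The robot is touching nothing.
- **Bystanders:** No move touched the stamp, staple box or glue stick, but I did not check their positions again in a picture afterwards.
- **Disagreements:** The two cameras differed by about 3 mm on the plate's y position at the start, which did not affect the fit. One gripper-closing call was refused for a missing field; I resent it, and nothing had moved.

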